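# Line up food tubs by height on the hand-out board

### The arm

A 7-joint arm with a two-finger parallel gripper is mounted at the origin on the work surface. World frame = base frame: x ahead of the robot, y to its left, z up, the work surface at z = 0. Lengths are in mm, angles in rad, forces in N, time in s.
With the tool pointing down it reaches from about 425 to 875 mm from the base axis. Payload 8.4 kg.
Tool frame: the origin (TCP) lies on the centre line of the jaws, within the pads' length; the fingertips stand 14 mm ahead of it and the grasp point (between the pads) lies 5 mm behind it; z points along the fingers, x is the direction in which the jaws open and shut, and the axes are right-handed (so a half turn about z gives the same grasp; the last joint's range is limited). The gripper opens to 85 mm and grips with 20 to 120 N. Pads are 22 mm wide; open, the fingers measure 114 mm over their backs; the gripper's body (76 mm by 85 mm) begins 54 mm behind the grasp point. The pads swing forward as they close: fully open they stand 13 mm farther back than shut.
Start: joints at [1.172, 0.333, 0.04, 1.465, -0.013, 1.343, -0.059], TCP at [191.941, -620.985, 224.408] pointing down, gripper open.
Joint ranges: [-2.58, 2.58], [-0.38, 2.09], [-1.3, 1.39], [0.25, 2.4], [-1.5, 4.64], [0.08, 2.09], [-2.65, 2.65]. Speed limits (rad/s): [2.22, 2.22, 2.79, 2.79, 3.14, 3.14, 3.14].

### API

Orientations are given as a unit quaternion [x, y, z, w].
In Python, from station import r, vision gives the robot as it stands. The module is installed in compiled form; this text tells all that it offers.
- The arm moves only by the tool drive_tool, never from a script. Its argument "motion" is a list of rows, each a list of 6 numbers: the shift along the tool's x, y, z in cm, then the turn, a rotation vector about the tool's x, y, z in degrees. A call has 1 to 5 rows; each row is the pose to reach, as a shift and turn from the pose commanded when the call began, along the tool's axes at that moment; what a row does not reach only later rows make up. A row lasts 1/10 s, in which the tool goes at most 50 mm and 8.59 degrees, less where a joint would pass 70% of its speed; a pose out of reach is approached as far as the arm can. A call with a gripper value outside its range is refused whole. "jaw" is the closure, from -1 (fully open) to 1 (shut), so that 0 is half open, set as the call begins (left out, the last holds). The fingers move at their own pace and stop on an object; "newtons" is the grip in N (left out, the last holds). Time passes only in rows, so rows that repeat a pose let the fingers close. It gives the time, the measured TCP pose, the force and the opening at its end, in the units of the state.
- r.observe(): the state, without advancing time (a new reading comes with each control period).
- vision.get_image(name): name is "side" or "top"; returns the picture (400x640x3 uint8, red, green, blue); there is no depth.
- vision.camera_info(name): a dict with "mtx" (3x3 intrinsics, pixels), "R" (3x3) and "t" (3): a world point X has camera coordinates R X + t. Camera axes: x right, y down, z forward; pixel columns grow to the right and rows downward; lengths in mm; the calibration is good to about 2 mm. A picture is of the moment at which its call begins. camera_info takes no time and is no camera call.
- r.sign_off(): hands the job in, once; it reports no verdict.
The state is a dict: "time": time; "qpos": joint angles; "dq": joint speeds; "joint_efforts": joint torques, N m; "position": TCP position; "eef_rot": TCP orientation; "ft_force": force on the tool from outside, world axes, zero at the start; "torque": the same for the moment, N m; "opening": opening from 0.0 (shut) to 1.0 (fully open).
Only numpy, scipy, OpenCV 4.12 (cv2) and the standard library are available. Lean on these libraries where they do the work, as an engineer would, in place of code of your own. Each camera call takes 0.05 s, during which the arm holds its last target. There are 200 camera calls.

### The job

Set up the hand-out row: line the four lidded food tubs up on the four white marks of the grey board in order of height, the tallest on the mark next to the steel bookend and then each shorter one in turn, so that the shortest is at the far end. Stand each tub upright in the middle of its mark, and do not let any tub fall over on the way.

Things in the scene. Friction and masses are not known exactly. Their poses are not given: they have to be found in the camera images.
- tub_tall: Loose round lidded food tub, ochre with a paper band and white lid, straight-sided cylinder, the tallest, slim: 56 mm diameter, 104 mm high, 0.08 to 0.34 kg. Origin at the centre of its underside, z up along its axis. All four tubs start upright on the table, on the robot's side of the board.
- tub_high: Loose round lidded food tub, ochre with a paper band and white lid, straight-sided cylinder, the second tallest and the widest: 66 mm diameter, 80 mm high, 0.08 to 0.34 kg. Origin at the centre of its underside, z up along its axis. All four tubs start upright on the table, on the robot's side of the board.
- tub_mid: Loose round lidded food tub, ochre with a paper band and white lid, straight-sided cylinder, the third tallest, the narrowest: 54 mm diameter, 56 mm high, 0.08 to 0.34 kg. Origin at the centre of its underside, z up along its axis. All four tubs start upright on the table, on the robot's side of the board.
- tub_flat: Loose round lidded food tub, ochre with a paper band and white lid, straight-sided cylinder, the shortest, wide and flat: 64 mm diameter, 34 mm high, 0.08 to 0.34 kg. Origin at the centre of its underside, z up along its axis. All four tubs start upright on the table, on the robot's side of the board.
- mark_a: Flat printed round mark, white with a grey ring, 72 mm diameter, the robot's right-hand end (-y) of the row. The four lie in a straight row, 95 mm apart, on a fixed grey board 90 mm wide, 510 mm long, 6 mm thick. Origin: centre of the mark on the board's top face (6 mm above the table; a tub's underside rests there); y along the row to the robot's left, x across it, away from the robot.
- mark_b: Flat printed round mark, white with a grey ring, 72 mm diameter, second from the robot's right. The four lie in a straight row, 95 mm apart, on a fixed grey board 90 mm wide, 510 mm long, 6 mm thick. Origin: centre of the mark on the board's top face (6 mm above the table; a tub's underside rests there); y along the row to the robot's left, x across it, away from the robot.
- mark_c: Flat printed round mark, white with a grey ring, 72 mm diameter, second from the robot's left. The four lie in a straight row, 95 mm apart, on a fixed grey board 90 mm wide, 510 mm long, 6 mm thick. Origin: centre of the mark on the board's top face (6 mm above the table; a tub's underside rests there); y along the row to the robot's left, x across it, away from the robot.
- mark_d: Flat printed round mark, white with a grey ring, 72 mm diameter, the robot's left-hand end (+y) of the row. The four lie in a straight row, 95 mm apart, on a fixed grey board 90 mm wide, 510 mm long, 6 mm thick. Origin: centre of the mark on the board's top face (6 mm above the table; a tub's underside rests there); y along the row to the robot's left, x across it, away from the robot.
- bookend: Upright dark steel plate fixed on the board at one end of the row, left or right (varies; the other end has only a black strip 8 mm high): 80 mm across the row, 6 mm thick, 80 mm high, on a foot 34 mm wide; 82.5 mm from the nearest mark's centre. Origin: centre of its foot's underside. On the table between the tubs lie small things under 25 mm high, 60 mm or more from tub centres.

How it is judged:
By the outcome, as a careful person would: the job done as asked, in the order asked, and still so for the second after the job is handed in, with the robot touching nothing.
It also fails if it takes over 109 s, if anything falls off the work surface, if the arm or the gripper's body presses on something with over 40 N, if the wrist force passes 120 N, or if a joint passes its speed limit or range.

## Working session

There is one attempt and no reset: what is moved stays moved. The work goes in short steps, Python scripts to look and compute and a tool call to move; the robot and the scene stay as the last step left them, time stands still between calls to the robot, and variables do not carry over. Pictures are saved under pics/ and viewed, about 12 in all and at most 16, crops included, and the job is handed in when it is done.

Besides the shell and the picture viewer there is one more tool, called after "Emit:" by a JSON object that holds its "api" and its "payload", one argument or row to a line. drive_tool: Moves the arm, as the interface text tells. Its arguments: {"type":"object","properties":{"motion":{"type":"array","items":{"type":"array","items":{"type":"number"}}},"jaw":{"type":"number"},"newtons":{"type":"number"}},"required":["motion"]}

```bash
mkdir -p pics
python3 - <<'E'
from station import r, vision
import cv2,numpy as np
np.set_printoptions(precision=4,suppress=True)
for n in("top","side"):
    im=vision.get_image(n); cv2.imwrite(f"pics/{n}0.png",im[:,:,::-1]); print(n,vision.camera_info(n))
print(r.observe())
E
```

```text
top {'mtx': array([[415.7514,   0.    , 320.0798],
       [  0.    , 415.7514, 194.5275],
       [  0.    ,   0.    ,   1.    ]]), 'R': array([[-0.0222, -0.9994, -0.0278],
       [-0.9807,  0.0272, -0.1937],
       [ 0.1944,  0.023 , -0.9807]]), 't': array([  26.1294,  564.13  , 1032.795 ])}
side {'mtx': array([[430.221 ,   0.    , 312.9096],
       [  0.    , 430.221 , 202.657 ],
       [  0.    ,   0.    ,   1.    ]]), 'R': array([[-0.9997, -0.0259, -0.0044],
       [-0.0179,  0.7949, -0.6065],
       [ 0.0192, -0.6062, -0.7951]]), 't': array([ 565.5615,   18.1158, 1011.2055])}
{'time': 0.1, 'qpos': array([ 1.1718,  0.3339,  0.0399,  1.4662, -0.0134,  1.3433, -0.0585]), 'dq': array([ 0.0007, -0.0006,  0.0017, -0.0013, -0.0001, -0.    ,  0.0003]), 'joint_efforts': array([  0.004 , -66.0022,   1.3703, -40.6473,   0.017 ,   0.009 ,
         0.    ]), 'position': array([ 191.8455, -620.608 ,  223.6147]), 'eef_rot': array([ 0.8048, -0.5936, -0.0006, -0.0004]), 'ft_force': array([-0.4247,  0.4319, -0.6386]), 'torque': array([-0.0115,  0.0206, -0.0051]), 'opening': 0.9988461898994314}
```

View pics/top0.png

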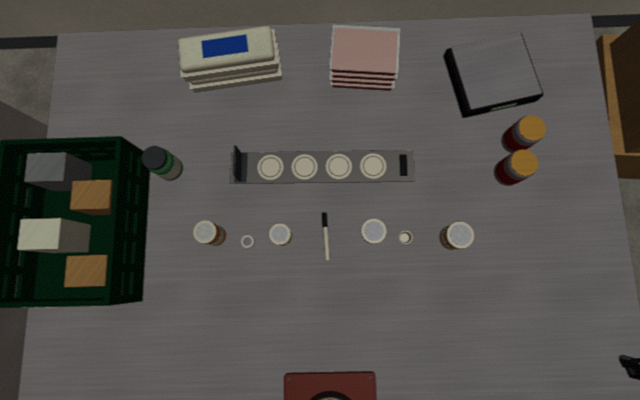

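View pics/side0.png

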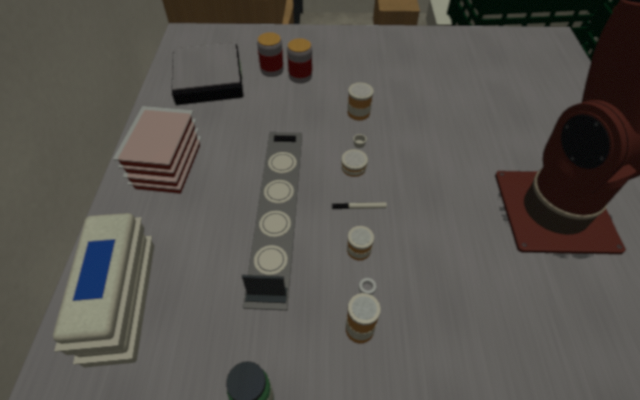

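The top picture shows the bookend at the left end (+y, pixel 237,165), so the tallest goes on mark_d. The marks are at about (270,304,339,373; 166). The tub lids are at (206,231), (280,234), (374,231) and (459,235). The side picture shows the same tubs at (363,308), (360,240), (354,161) and (360,94).

```bash
cat > h.py <<'E'
import cv2,numpy as np
from station import r,vision
np.set_printoptions(precision=1,suppress=True)
def blob(im,p,half=17,thr=None):
    u,v=map(int,p); c=im[v-half:v+half+1,u-half:u+half+1].astype(float)
    g=cv2.resize(c.min(2),None,fx=4,fy=4,interpolation=cv2.INTER_CUBIC)
    g=np.clip(g,0,255).astype(np.uint8)
    t,b=(cv2.threshold(g,0,255,cv2.THRESH_OTSU) if thr is None else cv2.threshold(g,thr,255,0))
    cs,_=cv2.findContours(b,cv2.RETR_EXTERNAL,cv2.CHAIN_APPROX_NONE)
    k=min(cs,key=lambda k:-cv2.contourArea(k))
    e=cv2.fitEllipse(cv2.convexHull(k))
    return np.array(e[0])/4-.375+[u-half,v-half],np.array(e[1])/4,t
def tri(pt,ps):
    P=[]; 
    for n in("top","side"):
        i=vision.camera_info(n); P.append(i["mtx"]@np.c_[i["R"],i["t"]])
    X=cv2.triangulatePoints(P[0],P[1],np.array(pt,float).reshape(2,1),np.array(ps,float).reshape(2,1))
    X=(X[:3]/X[3]).ravel()
    e=[np.round(np.linalg.norm((p:=Pi@np.r_[X,1])[:2]/p[2]-q),2) for Pi,q in zip(P,(pt,ps))]
    return X,e
def plane(n,p,z):
    i=vision.camera_info(n);R,t,K=i["R"],i["t"],i["mtx"]
    d=R.T@np.linalg.inv(K)@np.r_[p,1];c=-R.T@t
    return c+d*(z-c[2])/d[2]
S={"tall":((206,231),(363,308)),"mid":((280,234),(360,240)),"flat":((374,231),(354,160)),"high":((460,235),(360,92)),
"d":((270,166),(270,260)),"c":((304,166),(275,223)),"b":((339,166),(279,191)),"a":((373,165),(282,162))}
E
python3 - <<'E'
from h import *
T,Sd=vision.get_image("top"),vision.get_image("side")
for k,(a,b) in S.items():
    h=14 if len(k)>1 else 16
    pa,ea,ta=blob(T,a,h);pb,eb,tb=blob(Sd,b,h)
    X,e=tri(pa,pb);print(k,pa,ea,ta,pb,eb,tb,"X",X,e)
c=[cv2.resize(x,None,fx=3,fy=3,interpolation=cv2.INTER_CUBIC) for x in (T[145:255,190:430],)]
d=cv2.resize(Sd[70:330,240:400],None,fx=2.2,fy=2.2)
cv2.imwrite("pics/c1.png",c[0][:,:,::-1])
cv2.imwrite("pics/c2.png",d[:,:,::-1])
E
```

```text
tall [204.5 226.6] [30.9 49.6] 74.0 [363.8 304.5] [34.5 38.6] 86.0 X [474.6 297.3 116.4] [np.float64(2.46), np.float64(3.27)]
mid [279.2 233.4] [20.8 21.6] 109.0 [365.8 239.1] [29.7 63.7] 81.0 X [458.3 122.1  53.5] [np.float64(2.98), np.float64(3.5)]Traceback (most recent call last):
  File "<stdin>", line 5, in <module>
  File "h.py", line 11, in blob
    e=cv2.fitEllipse(cv2.convexHull(k))
cv2.error: OpenCV(4.12.0) /io/opencv/modules/imgproc/src/shapedescr.cpp:361: error: (-201:Incorrect size of input array) There should be at least 5 points to fit the ellipse in function 'fitEllipseNoDirect'
```

Run:
```python
from h import *
T,Sd=vision.get_image("top"),vision.get_image("side")
c=[cv2.resize(x,(260,260),interpolation=cv2.INTER_CUBIC) for x in (T[215:255,187:227],T[214:254,260:300],T[212:252,354:394],
 Sd[285:345,333:393],Sd[215:275,333:393],Sd[132:192,325:385])]
m=np.vstack([np.hstack(c[:3]),np.hstack(c[3:])]);cv2.imwrite("pics/c1.png",m[:,:,::-1])
for im,(u,v) in((T,(206,231)),(Sd,(363,308)),(Sd,(360,240)),(Sd,(270,260))): print(im[v-26:v+27:2,u].min(1))
for t in (95,110,125):
  for k,(a,b) in S.items():
    try:
      pa,ea,ta=blob(T,a,18,t);pb,eb,tb=blob(Sd,b,20,t)
      X,e=tri(pa,pb);print(t,k,pa,ea,pb,eb,"X",X,e)
    except Exception as x: print(t,k,"fail")
```

```text
[ 88  91  95  96  97  87  92  91 122 126 122 125 126 123 129 126 126 132
 130  61  89  91  93  88  92  90  90]
[101  90  98 115 122 103 122 127 127 125 124 123 124 127 126 126 124 126
 127 129 118  64  26  20  23  37  56]
[ 93  93  93  93  93  96 116 123 122 122 122 124 125 124 122 119 116  70
  30  29  52  55  40  60  92  95  95]
[115  97  79  78  79  88 116 107 120 123 123 124 123 123 125 125 124 123
 102 115  98  56  30  17  18  19  18]
95 tall [203.7 231.1] [22.9 24.2] [365.  304.2] [34.8 38.1] X [468.1 297.7 115.8] [np.float64(0.5), np.float64(0.65)]
95 mid [279.  233.4] [21.8 23.1] [360.6 235.5] [22.8 28.4] X [463.8 119.8  60.5] [np.float64(0.5), np.float64(0.57)]
95 flat [373.8 230.4] [25.4 26.9] [354.3 157.3] [20.6 28.2] X [ 467.4 -125.    38. ] [np.float64(0.54), np.float64(0.53)]
95 high [460.6 234.4] [26.8 28.8] [360.6  89.1] [16.5 27.4] X [ 447.2 -334.7   82.3] [np.float64(0.64), np.float64(0.55)]
95 d [270.  166.9] [25.4 26.5] [270.2 259.5] [29.7 34.4] X [654.9 151.    7.5] [np.float64(0.5), np.float64(0.61)]
95 c [304.1 166.4] [25.6 26.5] [274.6 223.2] [26.3 32.2] X [65
[... 846 characters left out ...]
 7.4] [np.float64(0.51), np.float64(0.62)]
110 c [304.1 166.5] [24.7 25.6] [274.6 223.2] [24.3 30.3] X [653.2  56.1   7.4] [np.float64(0.56), np.float64(0.63)]
110 b [338.4 166. ] [24.9 25.7] [278.3 190.5] [15.6 20.2] X [651.5 -39.1   8.4] [np.float64(0.47), np.float64(0.5)]
110 a [372.8 165.6] [24.9 26. ] [281.8 161.7] [14. 19.] X [ 649.8 -133.8    8.5] [np.float64(0.54), np.float64(0.54)]
125 tall [204.3 231.4] [20.1 21.5] [364. 308.] [26.6 29.5] X [468.9 299.8 104.4] [np.float64(0.47), np.float64(0.61)]
125 mid [279.3 233.5] [19.7 20.3] [361.8 237.6] [0.8 1.5] X [462.5 120.5  54.2] [np.float64(1.17), np.float64(1.35)]
125 flat fail
125 high fail
125 d fail
125 c fail
125 b fail
125 a fail
```

View pics/c1.png

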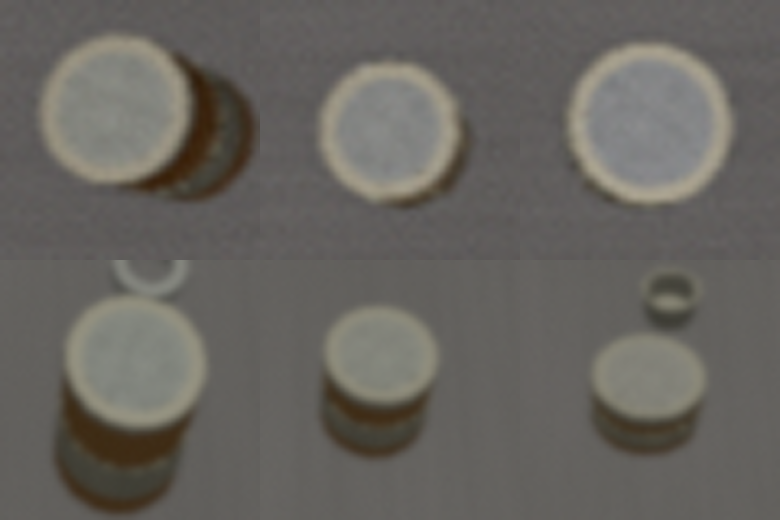

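The crops confirm round lids at these pixels and show the heights clearly: the tallest at left, then mid, then flat, with high at far right. Triangulated heights are about 104, 57, 36 and 81 mm, and the marks are at about 7 mm. The assignment is tall→d (655,151), high→c (653,56), mid→b (652,-39) and flat→a (650,-134). First move: towards tub_high, turning the jaws along world x.

Emit:
{"api": "drive_tool", "payload": {
  "motion": [
    [-2,-3.3,0,0,0,-7.3],
    [-4,-6.6,0,0,0,-14.6],
    [-6,-9.9,0,0,0,-21.9],
    [-8,-13.2,0,0,0,-29.2],
    [-10,-16.4,0,0,0,-36.4]
  ],
  "jaw": -1,
  "newtons": 40
}}

```text
time: 0.8
position: [320.0, -475.7, 224.5]
eef_rot: [0.951, -0.31, 0.0, 0.0]
ft_force: [0.3, -0.3, 0.1]
opening: 0.995
```

```bash
cat >> h.py <<'E'
from scipy.spatial.transform import Rotation as Ro
def to(x,y,z):
    s=r.observe(); R=Ro.from_quat(s["eef_rot"]); p=s["position"]
    G=Ro.from_matrix(np.diag([1.,-1,-1]))
    print("t",s["time"],"p",p,"shift cm",np.round(R.inv().apply(np.array([x,y,z])-p)/10,2),"turn",(R.inv()*G).as_rotvec(True),"op",round(s["opening"],3),"F",s["ft_force"])
E
python3 -c "
from h import *
to(447,-334,200)
for k,p,z in(('tall',(204.2,231.2),104),('mid',(279.2,233.4),56),('flat',(373.7,230.4),34),('high',(460.4,234.4),80),('d',(270,166.9),6),('a',(372.8,165.6),6)): print(k,plane('top',p,z))"
```

```text
t 0.8 p [ 320.  -475.7  224.5] shift cm [  1.9 -18.9   2.5] turn [  0.   -0.  -36.1] op 0.995 F [ 0.3 -0.3  0.1]
tall [470.4 299.8 104. ]
mid [465.4 119.6  56. ]
flat [ 469.3 -125.6   34. ]
high [ 449.  -335.2   80. ]
d [656.7 151.    6. ]
a [ 652.  -134.5    6. ]
```

Emit:
{"api": "drive_tool", "payload": {
  "motion": [
    [0.4,-3.8,0.5,0,0,-7.2],
    [0.8,-7.6,1,0,0,-14.4],
    [1.2,-11.4,1.5,0,0,-21.6],
    [1.6,-15.2,2,0,0,-28.8],
    [2,-19,2.5,0,0,-36.1]
  ]
}}

```text
time: 1.3
position: [448.8, -334.8, 199.4]
eef_rot: [1.0, -0.0, 0.0, 0.0]
ft_force: [0.4, -1.2, 0.3]
opening: 0.998
```

```bash
python3 -c "
from h import *
to(448,-334.7,46)"
```

```text
t 1.3 p [ 448.8 -334.8  199.4] shift cm [-0.1 -0.  15.3] turn [ 0. -0. -0.] op 0.998 F [ 0.4 -1.2  0.3]
```

Emit:
{"api": "drive_tool", "payload": {
  "motion": [
    [0,0,3.5,0,0,0],
    [-0.1,0,7,0,0,0],
    [-0.1,0,10.5,0,0,0],
    [-0.1,0,13.5,0,0,0],
    [-0.1,0,15.3,0,0,0]
  ]
}}

```text
time: 1.8
position: [445.8, -335.2, 43.9]
eef_rot: [1.0, -0.003, -0.001, -0.001]
ft_force: [-0.3, 0.1, -0.2]
opening: 0.998
```

Emit:
{"api": "drive_tool", "payload": {
  "motion": [
    [0,0,0,0,0,0],
    [0,0,0,0,0,0],
    [0,0,0,0,0,0],
    [0,0,0,0,0,0],
    [0,0,0,0,0,0]
  ],
  "jaw": 1,
  "newtons": 30
}}

```text
time: 2.3
position: [447.2, -336.3, 47.1]
eef_rot: [1.0, -0.003, 0.0, 0.0]
ft_force: [-0.1, -0.2, -3.0]
opening: 0.761
```

Emit:
{"api": "drive_tool", "payload": {
  "motion": [
    [0,0,0,0,0,0],
    [0,0,0,0,0,0]
  ]
}}

```text
time: 2.5
position: [447.0, -336.0, 46.6]
eef_rot: [1.0, -0.003, 0.0, 0.0]
ft_force: [0.1, -0.9, -2.8]
opening: 0.76
```

Emit:
{"api": "drive_tool", "payload": {
  "motion": [
    [0,0,-1,0,0,0],
    [0,0,-3,0,0,0],
    [0,0,-6,0,0,0],
    [0,0,-9,0,0,0],
    [0,0,-10,0,0,0]
  ]
}}

```text
time: 3.0
position: [448.6, -336.9, 150.3]
eef_rot: [1.0, -0.003, 0.002, 0.002]
ft_force: [-0.1, -0.8, -3.3]
opening: 0.765
```

```bash
python3 -c "
from h import *
to(654.3,55,147)"
```

```text
t 3.0 p [ 448.6 -336.9  150.3] shift cm [ 20.4 -39.3   0.3] turn [ 0.2 -0.2 -0.3] op 0.765 F [-0.1 -0.8 -3.3]
```

Emit:
{"api": "drive_tool", "payload": {
  "motion": [
    [0.8,-1.5,0,0,0,0],
    [2.2,-4.2,0,0,0,0],
    [3.8,-7.3,0,0,0,0],
    [5.5,-10.5,0,0,0,0],
    [7.1,-13.7,0,0,0,0]
  ]
}}

```text
time: 3.5
position: [519.0, -198.1, 145.9]
eef_rot: [1.0, -0.003, -0.0, -0.0]
ft_force: [0.8, -0.2, -3.1]
opening: 0.757
```

Emit:
{"api": "drive_tool", "payload": {
  "motion": [
    [1.7,-3.2,0,0,0,0],
    [3.4,-6.4,0,0,0,0],
    [5.1,-9.6,0,0,0,0],
    [6.8,-12.8,0,0,0,0],
    [8.4,-16,0,0,0,0]
  ]
}}

```text
time: 4.0
position: [603.9, -38.6, 145.8]
eef_rot: [1.0, -0.003, -0.0, -0.0]
ft_force: [0.6, -0.4, -3.2]
opening: 0.76
```

Emit:
{"api": "drive_tool", "payload": {
  "motion": [
    [1.6,-3,0,0,0,0],
    [3,-5.7,0,0,0,0],
    [4,-7.8,0,0,0,0],
    [4.7,-9.1,0,0,0,0],
    [4.9,-9.6,0,0,0,0]
  ]
}}

```text
time: 4.5
position: [653.3, 57.4, 145.8]
eef_rot: [1.0, -0.002, -0.0, -0.0]
ft_force: [-1.3, 0.0, -3.9]
opening: 0.758
```

```bash
python3 -c "
from h import *
to(654.3,55,54)
T=vision.get_image('top');cv2.imwrite('pics/t2.png',T[100:300,150:500,::-1].repeat(2,0).repeat(2,1))"
```

```text
t 4.5 p [653.3  57.4 145.8] shift cm [0.1 0.2 9.2] turn [-0.   0.  -0.2] op 0.758 F [-1.3  0.  -3.9]
```

View pics/t2.png

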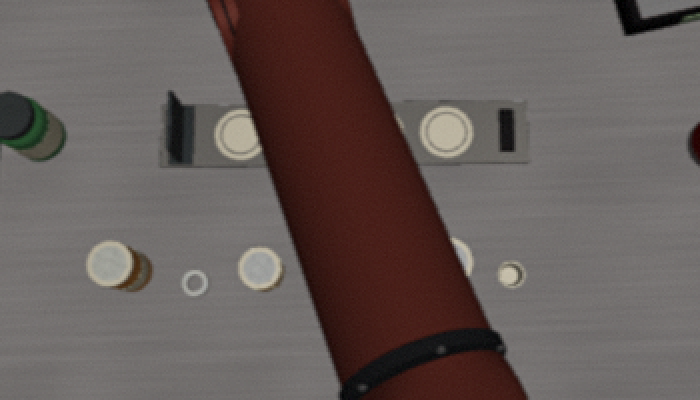

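The arm hides the mark in this view. The other tubs are undisturbed. I'll lower it gently.

Emit:
{"api": "drive_tool", "payload": {
  "motion": [
    [0.1,0.2,2,0,0,0],
    [0.1,0.2,4.5,0,0,0],
    [0.1,0.2,6.8,0,0,0],
    [0.1,0.2,8.3,0,0,0],
    [0.1,0.2,8.7,0,0,0]
  ]
}}

```text
time: 5.05
position: [652.9, 52.2, 57.5]
eef_rot: [1.0, -0.004, -0.002, 0.0]
ft_force: [-0.1, 0.4, -3.3]
opening: 0.756
```

Emit:
{"api": "drive_tool", "payload": {
  "motion": [
    [0,0,0.1,0,0,0],
    [0,0,0.2,0,0,0],
    [0,0,0.3,0,0,0],
    [0,0,0.4,0,0,0],
    [0,0,0.5,0,0,0]
  ]
}}

```text
time: 5.55
position: [654.5, 53.9, 54.9]
eef_rot: [1.0, -0.003, 0.0, -0.0]
ft_force: [0.5, -0.5, -3.0]
opening: 0.758
```

Emit:
{"api": "drive_tool", "payload": {
  "motion": [
    [0,-0.1,0.1,0,0,0],
    [0,-0.1,0.2,0,0,0],
    [0,-0.1,0.3,0,0,0],
    [0,-0.1,0.3,0,0,0],
    [0,-0.1,0.3,0,0,0]
  ]
}}

```text
time: 6.05
position: [654.4, 55.1, 52.2]
eef_rot: [1.0, -0.003, 0.0, -0.0]
ft_force: [-2.7, 0.5, 5.7]
opening: 0.761
```

Emit:
{"api": "drive_tool", "payload": {
  "motion": [
    [0,0,0,0,0,0],
    [0,0,0,0,0,0],
    [0,0,0,0,0,0],
    [0,0,0,0,0,0]
  ],
  "jaw": -1
}}

```text
time: 6.45
position: [654.3, 54.8, 51.4]
eef_rot: [1.0, -0.003, 0.0, -0.0]
ft_force: [-0.1, -0.6, -0.3]
opening: 0.998
```

Emit:
{"api": "drive_tool", "payload": {
  "motion": [
    [0,0,-1,0,0,0],
    [0,0,-3.5,0,0,0],
    [0,0,-7,0,0,0],
    [0,0,-10.5,0,0,0],
    [0,0,-12,0,0,0]
  ]
}}

```text
time: 6.95
position: [655.7, 55.4, 176.1]
eef_rot: [1.0, -0.003, 0.003, -0.0]
ft_force: [0.4, -0.2, 0.4]
opening: 1.0
```

```bash
python3 -c "
from h import *
to(464.5,119.7,150)"
```

```text
t 6.95 p [655.7  55.4 176.1] shift cm [-19.2  -6.3   2.5] turn [-0.  -0.3 -0.3] op 1.0 F [ 0.4 -0.2  0.4]
```

Emit:
{"api": "drive_tool", "payload": {
  "motion": [
    [-3,-1,0,0,0,0],
    [-7.5,-2.5,0.5,0,0,0],
    [-12,-4,1.5,0,0,0],
    [-16.5,-5.5,2.2,0,0,0],
    [-19,-6.4,2.4,0,0,0]
  ]
}}

```text
time: 7.45
position: [460.9, 120.8, 146.5]
eef_rot: [1.0, -0.002, -0.001, 0.001]
ft_force: [-0.5, 0.0, 0.4]
opening: 0.999
```

Emit:
{"api": "drive_tool", "payload": {
  "motion": [
    [0,0,0,0,0,0],
    [0,0,0,0,0,0]
  ]
}}

```text
time: 7.65
position: [464.8, 119.7, 148.0]
eef_rot: [1.0, -0.003, 0.001, 0.0]
ft_force: [0.8, -0.3, -0.0]
opening: 0.999
```

```bash
python3 -c "
from h import *
to(464.5,119.7,32)
T=vision.get_image('top');S=vision.get_image('side')
a=blob(T,(304,166),22,110);b=blob(S,(274,212),24,110);print(a,b,plane('top',a[0],86),plane('side',b[0],86))
m=np.hstack([cv2.resize(T[130:260,180:340],(640,520)),]);cv2.imwrite('pics/t3.png',m[:,:,::-1])
cv2.imwrite('pics/s3.png',cv2.resize(S[120:320,220:420],(600,600))[:,:,::-1])"
```

```text
t 7.65 p [464.8 119.7 148. ] shift cm [-0.1 -0.  11.6] turn [ 0.  -0.1 -0.3] op 0.999 F [ 0.8 -0.3 -0. ]
(array([301.8, 157.6]), array([25.2, 26. ]), 110.0) (array([274.1, 197.7]), array([29.2, 40.7]), 110.0) [657.5  56.6  86. ] [648.   43.8  86. ]
```

View pics/s3.png

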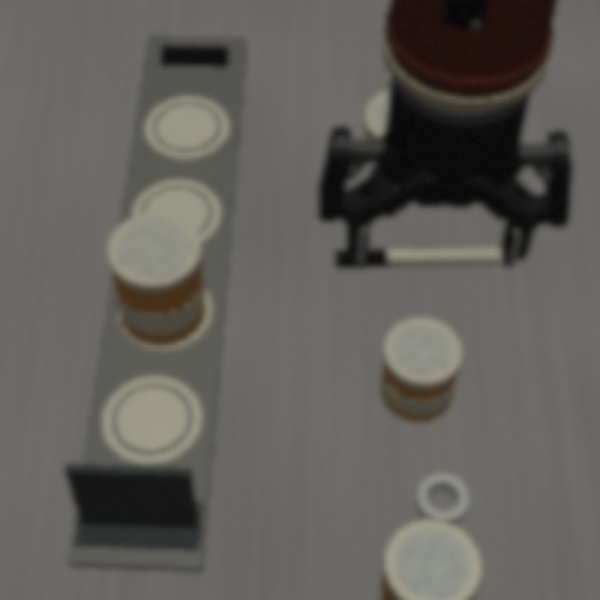

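The side view shows tub_high upright and centred on mark c, at crop (155,250–345). The gripper hangs over tub_mid and the other tubs are in place. The top camera puts the lid at (657.5,56.6), about 2 mm from the mark centre. Next is tub_mid.

Emit:
{"api": "drive_tool", "payload": {
  "motion": [
    [0,0,3,0,0,0],
    [0,0,6,0,0,0],
    [0,0,9,0,0,0],
    [0,0,11,0,0,0],
    [0,0,11.6,0,0,0]
  ]
}}

```text
time: 8.25
position: [463.9, 119.3, 29.2]
eef_rot: [1.0, -0.003, -0.002, -0.0]
ft_force: [-0.1, 0.5, -0.2]
opening: 0.999
```

Emit:
{"api": "drive_tool", "payload": {
  "motion": [
    [0,0,0,0,0,0],
    [0,0,0,0,0,0],
    [0,0,0,0,0,0],
    [0,0,0,0,0,0],
    [0,0,0,0,0,0]
  ],
  "jaw": 1
}}

```text
time: 8.75
position: [465.6, 120.1, 32.8]
eef_rot: [1.0, -0.003, 0.001, -0.0]
ft_force: [0.1, 0.1, 6.2]
opening: 0.615
```

Emit:
{"api": "drive_tool", "payload": {
  "motion": [
    [0,0,0,0,0,0],
    [0,0,0,0,0,0],
    [0,0,0,0,0,0]
  ]
}}

```text
time: 9.05
position: [465.6, 120.1, 32.8]
eef_rot: [1.0, -0.003, 0.001, -0.0]
ft_force: [-1.8, -0.6, 7.0]
opening: 0.617
```

Emit:
{"api": "drive_tool", "payload": {
  "motion": [
    [0,0,-1,0,0,0],
    [0,0,-3,0,0,0],
    [0,0,-6,0,0,0],
    [0,0,-9,0,0,0],
    [0,0,-10,0,0,0]
  ]
}}

```text
time: 9.55
position: [466.1, 120.5, 135.1]
eef_rot: [1.0, -0.003, 0.002, -0.0]
ft_force: [0.8, -0.6, -0.5]
opening: 0.613
```

```bash
python3 -c "
from h import *
to(652.6,-39,131)"
```

```text
t 9.55 p [466.1 120.5 135.1] shift cm [18.7 15.8  0.5] turn [-0.  -0.3 -0.3] op 0.613 F [ 0.8 -0.6 -0.5]
```

Emit:
{"api": "drive_tool", "payload": {
  "motion": [
    [1,1.5,0,0,0,0],
    [3,4.5,0,0,0,0],
    [5,7.5,0,0,0,0],
    [7.5,10,0,0,0,0],
    [10,12,0,0,0,0]
  ]
}}

```text
time: 10.05
position: [564.4, -2.9, 131.3]
eef_rot: [1.0, -0.004, -0.0, 0.0]
ft_force: [-0.2, 0.2, -0.8]
opening: 0.616
```

Emit:
{"api": "drive_tool", "payload": {
  "motion": [
    [2.5,1.5,0,0,0,0],
    [5,2.8,0,0,0,0],
    [7.5,3.6,0,0,0,0],
    [8.5,3.9,0,0,0,0],
    [8.7,3.9,0,0,0,0]
  ]
}}

```text
time: 10.55
position: [650.9, -40.4, 130.8]
eef_rot: [1.0, -0.003, -0.0, -0.0]
ft_force: [-0.3, -0.4, -0.7]
opening: 0.614
```

Emit:
{"api": "drive_tool", "payload": {
  "motion": [
    [0,0,0,0,0,0],
    [0,0,0,0,0,0]
  ]
}}

```text
time: 10.75
position: [649.8, -39.3, 131.5]
eef_rot: [1.0, -0.002, -0.0, -0.0]
ft_force: [0.2, -0.6, -0.3]
opening: 0.616
```

Emit:
{"api": "drive_tool", "payload": {
  "motion": [
    [0.3,0,2,0,0,0],
    [0.3,0,4.5,0,0,0],
    [0.3,0,7,0,0,0],
    [0.3,0,8.5,0,0,0],
    [0.3,0,8.8,0,0,0]
  ]
}}

```text
time: 11.25
position: [652.0, -39.9, 41.8]
eef_rot: [1.0, -0.003, -0.002, -0.0]
ft_force: [0.3, -0.5, -0.9]
opening: 0.616
```

Emit:
{"api": "drive_tool", "payload": {
  "motion": [
    [0,0,0,0,0,0],
    [0,0,0.1,0,0,0],
    [0,0,0.2,0,0,0],
    [0,0,0.4,0,0,0],
    [0,0,0.4,0,0,0]
  ]
}}

```text
time: 11.75
position: [653.7, -40.2, 39.5]
eef_rot: [1.0, -0.003, 0.0, 0.0]
ft_force: [0.3, 0.5, -1.4]
opening: 0.62
```

Emit:
{"api": "drive_tool", "payload": {
  "motion": [
    [0,-0.1,0.1,0,0,0],
    [0,-0.1,0.1,0,0,0],
    [0,-0.1,0.1,0,0,0]
  ]
}}

```text
time: 12.05
position: [653.9, -39.6, 38.9]
eef_rot: [1.0, -0.003, 0.0, 0.0]
ft_force: [-2.5, -1.4, 5.5]
opening: 0.616
```

Emit:
{"api": "drive_tool", "payload": {
  "motion": [
    [0,0,0,0,0,0],
    [0,0,0,0,0,0],
    [0,0,0,0,0,0],
    [0,0,0,0,0,0]
  ],
  "jaw": -1
}}

```text
time: 12.45
position: [653.7, -38.9, 38.3]
eef_rot: [1.0, -0.003, -0.0, -0.0]
ft_force: [0.3, -0.1, -0.2]
opening: 1.0
```

Emit:
{"api": "drive_tool", "payload": {
  "motion": [
    [0,0,-1,0,0,0],
    [0,0,-3.5,0,0,0],
    [0,0,-7,0,0,0],
    [0,0,-11,0,0,0],
    [0,0,-15,0,0,0]
  ]
}}

```text
time: 12.95
position: [653.5, -39.0, 190.7]
eef_rot: [1.0, -0.003, 0.0, -0.0]
ft_force: [0.9, -0.5, -0.1]
opening: 0.999
```

```bash
python3 -c "
from h import *
to(469.5,299.5,190)"
```

```text
t 12.95 p [653.5 -39.  190.7] shift cm [-18.6 -33.8   0.1] turn [-0.  -0.  -0.3] op 0.999 F [ 0.9 -0.5 -0.1]
```

Emit:
{"api": "drive_tool", "payload": {
  "motion": [
    [-1,-2,0,0,0,0],
    [-3,-5.5,0,0,0,0],
    [-5,-9,0,0,0,0],
    [-7,-13,0,0,0,0],
    [-9.3,-17,0,0,0,0]
  ]
}}

```text
time: 13.45
position: [560.7, 132.9, 188.9]
eef_rot: [1.0, -0.003, 0.0, -0.0]
ft_force: [0.7, 0.3, 0.4]
opening: 1.002
```

Emit:
{"api": "drive_tool", "payload": {
  "motion": [
    [-2.3,-4,0,0,0,0],
    [-4.6,-8.2,0,0,0,0],
    [-6.8,-12.5,0,0,0,0],
    [-8.6,-15.8,0,0,0,0],
    [-9.3,-16.8,0,0,0,0]
  ]
}}

```text
time: 13.95
position: [466.3, 304.6, 189.2]
eef_rot: [1.0, 0.0, 0.0, -0.001]
ft_force: [-0.1, -0.3, 0.4]
opening: 0.999
```

Emit:
{"api": "drive_tool", "payload": {
  "motion": [
    [0,0,0,0,0,0],
    [0,0,0,0,0,0],
    [0,0,0,0,0,0]
  ]
}}

```text
time: 14.25
position: [470.9, 297.9, 188.3]
eef_rot: [1.0, -0.004, 0.0, 0.0]
ft_force: [0.7, 0.8, -0.0]
opening: 0.998
```

```bash
python3 -c "
from h import *
to(469.5,299.5,60)
T=vision.get_image('top')
for k,p,z in(('c',(302,158),86),('b',(338,161),62)): a=blob(T,p,17,110);print(k,a[0],a[1],plane('top',a[0],z))"
```

```text
t 14.25 p [470.9 297.9 188.3] shift cm [-0.1 -0.2 12.8] turn [ 0.  -0.  -0.5] op 0.998 F [ 0.7  0.8 -0. ]
c [301.8 157.7] [24.9 25.7] [657.3  56.6  86. ]
b [338.6 164.5] [26.2 29.6] [642.7 -38.6  62. ]
```

Emit:
{"api": "drive_tool", "payload": {
  "motion": [
    [-0.1,-0.2,2.5,0,0,0],
    [-0.1,-0.2,6,0,0,0],
    [-0.1,-0.2,9.5,0,0,0],
    [-0.1,-0.2,12,0,0,0],
    [-0.1,-0.2,12.8,0,0,0]
  ]
}}

```text
time: 14.8
position: [468.0, 299.6, 57.7]
eef_rot: [1.0, -0.004, -0.002, 0.001]
ft_force: [-0.5, -1.2, -0.0]
opening: 1.001
```

Emit:
{"api": "drive_tool", "payload": {
  "motion": [
    [0,0,0,0,0,0],
    [0,0,0,0,0,0],
    [0,0,0,0,0,0],
    [0,0,0,0,0,0],
    [0,0,0,0,0,0]
  ],
  "jaw": 1
}}

```text
time: 15.3
position: [469.5, 302.4, 62.0]
eef_rot: [1.0, -0.003, 0.001, -0.0]
ft_force: [-0.9, -0.4, 8.1]
opening: 0.648
```

Emit:
{"api": "drive_tool", "payload": {
  "motion": [
    [0,0,0,0,0,0],
    [0,0,0,0,0,0],
    [0,0,0,0,0,0]
  ]
}}

```text
time: 15.6
position: [469.6, 302.4, 62.0]
eef_rot: [1.0, -0.003, 0.001, -0.0]
ft_force: [-0.8, -1.6, 6.6]
opening: 0.645
```

Emit:
{"api": "drive_tool", "payload": {
  "motion": [
    [0,0,-1,0,0,0],
    [0,0,-3,0,0,0],
    [0,0,-6,0,0,0],
    [0,0,-9,0,0,0],
    [0,0,-11,0,0,0]
  ]
}}

```text
time: 16.1
position: [468.8, 302.4, 173.2]
eef_rot: [1.0, -0.003, 0.001, -0.001]
ft_force: [0.1, 0.3, -3.6]
opening: 0.651
```

```bash
python3 -c "
from h import *
to(656,151,170)"
```

```text
t 16.1 p [468.8 302.4 173.2] shift cm [18.8 15.   0.3] turn [-0.1 -0.1 -0.3] op 0.651 F [ 0.1  0.3 -3.6]
```

Emit:
{"api": "drive_tool", "payload": {
  "motion": [
    [0,1.5,0,0,0,0],
    [0.5,4.5,0,0,0,0],
    [1.5,7.5,0,0,0,0],
    [3,10.5,0,0,0,0],
    [5.5,12.8,0,0,0,0]
  ]
}}

```text
time: 16.6
position: [522.4, 171.8, 171.2]
eef_rot: [1.0, -0.003, 0.0, 0.001]
ft_force: [0.5, 0.3, -2.1]
opening: 0.648
```

Emit:
{"api": "drive_tool", "payload": {
  "motion": [
    [3,1.2,0,0,0,0],
    [6.5,2,0,0,0,0],
    [10,2,0,0,0,0],
    [12.5,2,0,0,0,0],
    [13.2,2,0,0,0,0]
  ]
}}

```text
time: 17.1
position: [656.6, 151.9, 170.0]
eef_rot: [1.0, -0.004, -0.0, -0.0]
ft_force: [-1.3, -0.1, -2.1]
opening: 0.643
```

Emit:
{"api": "drive_tool", "payload": {
  "motion": [
    [0,0,0,0,0,0],
    [0,0,0,0,0,0],
    [0,0,0,0,0,0]
  ]
}}

```text
time: 17.4
position: [653.8, 153.2, 170.9]
eef_rot: [1.0, -0.002, -0.0, 0.0]
ft_force: [1.1, 0.5, -3.3]
opening: 0.645
```

Emit:
{"api": "drive_tool", "payload": {
  "motion": [
    [0.1,-0.1,2,0,0,0],
    [0.2,-0.1,5,0,0,0],
    [0.2,-0.1,8,0,0,0],
    [0.2,-0.1,9.5,0,0,0],
    [0.2,-0.1,9.8,0,0,0]
  ]
}}

```text
time: 17.9
position: [655.2, 153.4, 70.8]
eef_rot: [1.0, -0.003, -0.001, 0.0]
ft_force: [-0.8, -0.5, -2.6]
opening: 0.65
```

Emit:
{"api": "drive_tool", "payload": {
  "motion": [
    [0,0,0,0,0,0],
    [0,0,0.1,0,0,0],
    [0,0,0.2,0,0,0],
    [0,0,0.4,0,0,0],
    [0,0,0.4,0,0,0]
  ]
}}

```text
time: 18.4
position: [656.8, 153.8, 68.6]
eef_rot: [1.0, -0.003, 0.0, 0.0]
ft_force: [0.5, -0.0, -3.8]
opening: 0.647
```

Emit:
{"api": "drive_tool", "payload": {
  "motion": [
    [0,0,0.1,0,0,0],
    [0,0,0.1,0,0,0],
    [0,0,0.1,0,0,0]
  ]
}}

```text
time: 18.7
position: [656.9, 153.9, 68.1]
eef_rot: [1.0, -0.003, 0.0, -0.0]
ft_force: [-3.3, -0.8, 5.7]
opening: 0.642
```

Emit:
{"api": "drive_tool", "payload": {
  "motion": [
    [0,0,0,0,0,0],
    [0,0,0,0,0,0],
    [0,0,0,0,0,0],
    [0,0,0,0,0,0]
  ],
  "jaw": -1
}}

```text
time: 19.1
position: [656.8, 153.8, 67.3]
eef_rot: [1.0, -0.003, 0.0, -0.0]
ft_force: [0.7, 0.4, -0.4]
opening: 1.002
```

Emit:
{"api": "drive_tool", "payload": {
  "motion": [
    [0,0,-1,0,0,0],
    [0,0,-3.5,0,0,0],
    [0,0,-7,0,0,0],
    [0,0,-10.5,0,0,0],
    [0,0,-13,0,0,0]
  ]
}}

```text
time: 19.6
position: [657.4, 154.3, 201.0]
eef_rot: [1.0, -0.003, 0.001, -0.0]
ft_force: [0.9, -0.3, -0.7]
opening: 0.998
```

```bash
python3 -c "
from h import *
to(468.5,-125,150)"
```

```text
t 19.6 p [657.4 154.3 201. ] shift cm [-18.8  28.    5. ] turn [-0.1 -0.2 -0.3] op 0.998 F [ 0.9 -0.3 -0.7]
```

Emit:
{"api": "drive_tool", "payload": {
  "motion": [
    [-1.5,1.5,0,0,0,0],
    [-4,4,0,0,0,0],
    [-7,7,0,0,0,0],
    [-10,10,0,0,0,0],
    [-13,13,0,0,0,0]
  ]
}}

```text
time: 20.1
position: [524.9, 23.7, 198.1]
eef_rot: [1.0, -0.003, 0.0, 0.0]
ft_force: [1.2, -0.4, 0.7]
opening: 0.996
```

Emit:
{"api": "drive_tool", "payload": {
  "motion": [
    [-2.5,3.5,0.5,0,0,0],
    [-4.5,7.5,2,0,0,0],
    [-5.4,11.5,3.5,0,0,0],
    [-5.7,14.2,4.5,0,0,0],
    [-5.7,15,4.9,0,0,0]
  ]
}}

```text
time: 20.6
position: [467.0, -128.4, 148.3]
eef_rot: [1.0, -0.005, -0.0, 0.0]
ft_force: [-0.1, -0.2, -0.2]
opening: 0.999
```

Emit:
{"api": "drive_tool", "payload": {
  "motion": [
    [0,0,0,0,0,0],
    [0,0,0,0,0,0],
    [0,0,0,0,0,0]
  ]
}}

```text
time: 20.9
position: [469.0, -123.5, 149.1]
eef_rot: [1.0, -0.002, 0.001, -0.0]
ft_force: [-0.1, -0.2, -0.1]
opening: 0.999
```

```bash
python3 -c "
from h import *
to(468.5,-125,15)
T=vision.get_image('top');S=vision.get_image('side')
cv2.imwrite('pics/t4.png',cv2.resize(T[120:270,190:430],(720,450),interpolation=cv2.INTER_CUBIC)[:,:,::-1])"
```

```text
t 20.9 p [ 469.  -123.5  149.1] shift cm [-0.1  0.1 13.4] turn [-0.  -0.1 -0.2] op 0.999 F [-0.1 -0.2 -0.1]
```

View pics/t4.png

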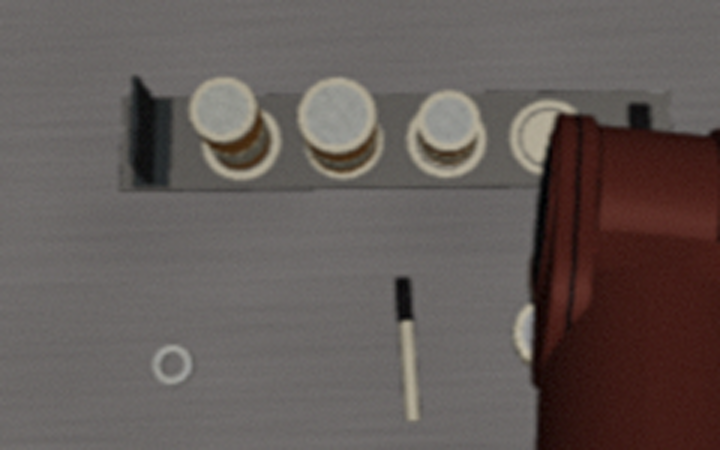

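Three tubs stand upright on their marks: tall at crop (225,110), high at (338,115), mid at (448,120). Now tub_flat.

Emit:
{"api": "drive_tool", "payload": {
  "motion": [
    [0,0.1,3,0,0,0],
    [0,0.1,6.5,0,0,0],
    [0,0.1,10,0,0,0],
    [0,0.1,12,0,0,0],
    [0,0.1,12.6,0,0,0]
  ]
}}

```text
time: 21.5
position: [466.9, -125.0, 20.5]
eef_rot: [1.0, -0.002, -0.002, -0.001]
ft_force: [-0.1, 0.1, 0.7]
opening: 1.003
```

Emit:
{"api": "drive_tool", "payload": {
  "motion": [
    [0,0,0.3,0,0,0],
    [0,0,0.6,0,0,0],
    [0,0,0.8,0,0,0],
    [0,0,0.8,0,0,0]
  ]
}}

```text
time: 21.9
position: [468.7, -126.3, 15.0]
eef_rot: [1.0, -0.003, 0.001, 0.0]
ft_force: [0.1, 0.6, 0.7]
opening: 1.0
```

Emit:
{"api": "drive_tool", "payload": {
  "motion": [
    [0,0,0,0,0,0],
    [0,0,0,0,0,0],
    [0,0,0,0,0,0],
    [0,0,0,0,0,0],
    [0,0,0,0,0,0]
  ],
  "jaw": 1
}}

```text
time: 22.4
position: [468.5, -126.2, 15.2]
eef_rot: [1.0, -0.003, 0.0, 0.0]
ft_force: [-1.5, -0.7, 8.1]
opening: 0.73
```

Emit:
{"api": "drive_tool", "payload": {
  "motion": [
    [0,0,0,0,0,0],
    [0,0,0,0,0,0],
    [0,0,0,0,0,0]
  ]
}}

```text
time: 22.7
position: [468.4, -126.2, 15.2]
eef_rot: [1.0, -0.003, 0.0, 0.0]
ft_force: [-3.2, 0.6, 7.2]
opening: 0.73
```

Emit:
{"api": "drive_tool", "payload": {
  "motion": [
    [0,0,-1,0,0,0],
    [0,0,-3,0,0,0],
    [0,0,-6,0,0,0],
    [0,0,-9,0,0,0],
    [0,0,-10,0,0,0]
  ]
}}

```text
time: 23.2
position: [469.8, -126.4, 117.9]
eef_rot: [1.0, -0.003, 0.002, 0.001]
ft_force: [-0.1, -1.7, -1.3]
opening: 0.728
```

Emit:
{"api": "drive_tool", "payload": {
  "motion": [
    [1.5,0.1,0,0,0,0],
    [4.5,0.3,0,0,0,0],
    [7.5,0.5,0,0,0,0],
    [11,0.7,0,0,0,0],
    [14,0.9,0,0,0,0]
  ]
}}

```text
time: 23.7
position: [609.3, -136.0, 113.9]
eef_rot: [1.0, -0.003, -0.0, -0.0]
ft_force: [-0.2, 0.1, -1.4]
opening: 0.731
```

Emit:
{"api": "drive_tool", "payload": {
  "motion": [
    [2.5,0,0,0,0,0],
    [4,0,0,0,0,0],
    [4.3,0,0,0,0,0],
    [4.3,0,0,0,0,0],
    [4.3,0,0,0,0,0]
  ]
}}

```text
time: 24.2
position: [650.3, -136.2, 114.2]
eef_rot: [1.0, -0.003, -0.0, 0.0]
ft_force: [0.7, 1.0, -1.0]
opening: 0.73
```

Emit:
{"api": "drive_tool", "payload": {
  "motion": [
    [0.1,-0.1,2,0,0,0],
    [0.1,-0.1,5,0,0,0],
    [0.1,-0.1,7.5,0,0,0],
    [0.1,-0.1,8.6,0,0,0],
    [0.1,-0.1,8.8,0,0,0]
  ]
}}

```text
time: 24.7
position: [650.8, -135.3, 25.3]
eef_rot: [1.0, -0.003, -0.001, -0.0]
ft_force: [0.9, 0.5, -0.7]
opening: 0.726
```

Emit:
{"api": "drive_tool", "payload": {
  "motion": [
    [0,0,0,0,0,0],
    [0,0,0.1,0,0,0],
    [0,0,0.2,0,0,0],
    [0,0,0.4,0,0,0],
    [0,0,0.4,0,0,0]
  ]
}}

```text
time: 25.2
position: [652.1, -135.2, 22.5]
eef_rot: [1.0, -0.003, 0.0, 0.0]
ft_force: [-0.7, 0.2, -1.2]
opening: 0.725
```

Emit:
{"api": "drive_tool", "payload": {
  "motion": [
    [0,0,0.1,0,0,0],
    [0,0,0.2,0,0,0],
    [0,0,0.2,0,0,0]
  ]
}}

```text
time: 25.5
position: [652.3, -135.2, 21.4]
eef_rot: [1.0, -0.003, 0.0, 0.0]
ft_force: [-3.8, 1.1, 6.6]
opening: 0.73
```

Emit:
{"api": "drive_tool", "payload": {
  "motion": [
    [0,0,0,0,0,0],
    [0,0,0,0,0,0],
    [0,0,0,0,0,0],
    [0,0,0,0,0,0]
  ],
  "jaw": -1
}}

```text
time: 25.9
position: [652.1, -135.2, 20.3]
eef_rot: [1.0, -0.003, -0.0, -0.0]
ft_force: [-0.2, 0.1, -0.1]
opening: 0.999
```

Emit:
{"api": "drive_tool", "payload": {
  "motion": [
    [0,0,-1,0,0,0],
    [0,0,-3.5,0,0,0],
    [0,0,-7,0,0,0],
    [0,0,-11,0,0,0],
    [0,0,-15,0,0,0]
  ]
}}

```text
time: 26.4
position: [651.9, -135.0, 172.7]
eef_rot: [1.0, -0.003, 0.0, -0.0]
ft_force: [1.0, -0.1, 0.5]
opening: 1.0
```

Emit:
{"api": "drive_tool", "payload": {
  "motion": [
    [-1,2,0,0,0,0],
    [-3,5,0,0,0,0],
    [-6,9,0,0,0,0],
    [-9,13,0,0,0,0],
    [-12,17,0,0,0,0]
  ]
}}

```text
time: 26.9
position: [530.0, -305.7, 171.4]
eef_rot: [1.0, -0.003, 0.0, 0.0]
ft_force: [-0.0, -1.0, 0.3]
opening: 0.999
```

Emit:
{"api": "drive_tool", "payload": {
  "motion": [
    [-1,2,0,0,0,0],
    [-2,3.5,0,0,0,0],
    [-2,4,0,0,0,0],
    [-2,4,0,0,0,0],
    [-2,4,0,0,0,0]
  ]
}}

```text
time: 27.4
position: [512.0, -342.9, 170.7]
eef_rot: [1.0, -0.002, 0.0, -0.0]
ft_force: [-0.0, 0.6, 0.1]
opening: 1.001
```

```bash
python3 -c "
from h import *
T=vision.get_image('top');S=vision.get_image('side')
print(r.observe()['time'],r.observe()['position'])
for k,p,z in(('d',(265,157),110),('c',(302,158),86),('b',(339,160),62),('a',(373,164),40)):
  for t in(110,): a=blob(T,p,15,t);print(k,a[0],a[1],plane('top',a[0],z))
i=cv2.resize(T[135:195,220:420],(800,240),interpolation=cv2.INTER_CUBIC);j=cv2.resize(S[120:320,230:320],(0,0),fx=1.8,fy=1.8)
j=np.rot90(j); m=np.zeros((240+j.shape[0],800,3),np.uint8);m[:240]=i;m[240:,:j.shape[1]]=j
cv2.imwrite('pics/f.png',m[:,:,::-1])"
```

```text
27.5 [ 512.  -342.8  170.5]
d [263.8 155.6] [21.7 22.4] [658.6 151.6 110. ]
c [301.8 157.6] [25.1 25.9] [657.5  56.6  86. ]
b [338.5 164.9] [26.1 30.9] [641.4 -38.4  62. ]
a [373.2 164.2] [26.9 29. ] [ 646.8 -131.9   40. ]
```

View pics/f.png

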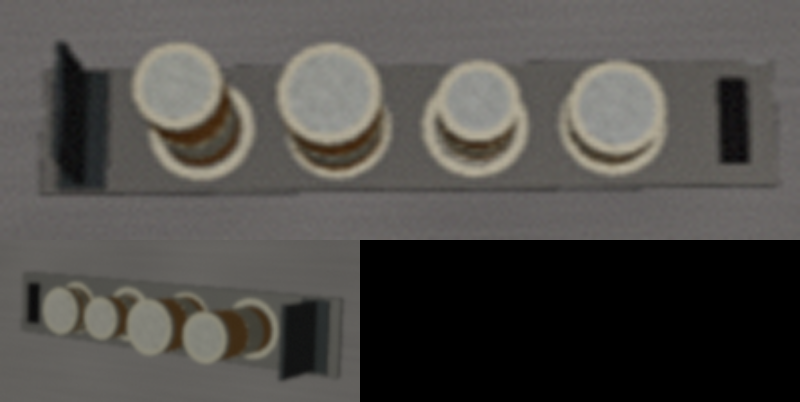

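The final picture shows all four tubs upright on their marks. Lid centres in the crop are tall (178,87), high (330,94), mid (478,101) and flat (616,107). In the last two the automatic fit merged the lid with the mark rim, so I convert the lid centres I read by eye before handing in.

```bash
python3 -c "
from h import *
for c,z,m in(((616.5,107.5),40,(372.8,165.6)),((478,101.5),62,(338.4,166)),((330,94),86,(304.1,166.5)),((178,87),110,(270,166.9))):
  print(plane('top',((c[0]+.5)/4-.5+220,(c[1]+.5)/4-.5+135),z)-plane('top',m,6))"
```

```text
[ 2.2  0.6 34. ]
[ 1.2 -1.1 56. ]
[ 0.9 -0.1 80. ]
[ -0.2  -0.3 104. ]
```

All four are within about 2–3 mm of their mark centres, and the robot is clear.

```bash
python3 -c "
from station import r
print(r.sign_off())"
```

```text
the job is handed in; nothing more can be done
None
```

The hand-out row is set up and handed in at about 27.5 s. The bookend is at the robot's left end, so tub_tall is on mark_d beside it, then tub_high on c, tub_mid on b and tub_flat on a.

- **Last checks:** the final top and side pictures show all four tubs upright. Their lids are within about 2–3 mm of the mark centres, close to the 2 mm calibration error. The gripper was open and well clear of the row. No tub fell over, and the highest force reading I saw was about 8 N.
- **Check that disagreed:** the automatic lid fit for tub_mid and tub_flat came out about 10 mm and 6 mm off. It had merged the lid with the white rim of the mark. I read those two lid centres by eye from the enlarged picture instead, which put both within about 2.5 mm.

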